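Run the spice grinder by holding its lid at the halfway mark

ROBOT

A 7-joint arm with a two-finger parallel gripper is mounted at the origin on a cart in front of the work surface, level with it; the furniture and walls round the work are solid. World frame = base frame: x ahead of the robot, y to its left, z up, the work surface at z = 0. Lengths are in mm, angles in rad, forces in N, time in s.
With the tool pointing down it reaches from about 350 to 900 mm from the base axis. Payload 19.9 kg.
Tool frame: the origin (TCP) lies at the very end of the fingers, on their centre line; the grasp point (between the pads) lies manip.tcp_to_grasp behind it (manip.tcp_to_grasp is the distance from the TCP to the grasp point, in mm); z points along the fingers, y is the line along which they close (so a half turn about z gives the same grasp; the last joint's range is limited). The gripper opens to 85 mm and grips with 20 to 120 N. Pads are 22 mm wide; open, the fingers measure 114 mm over their backs; the gripper's body (76 mm by 85 mm) begins 54 mm behind the grasp point. The pads swing forward as they close: fully open they stand 13 mm farther back than shut.
Start: joints at [1.276, 0.417, -0.01, 1.614, 0.005, 1.111, -0.053], TCP at [156.318, -605.116, 231.26] pointing down, gripper open.
Joint ranges: [-2.81, 2.81], [-0.39, 2.02], [-1.27, 1.25], [0.06, 2.57], [-1.19, 4.33], [0.19, 2], [-2.82, 2.82]. Speed limits (rad/s): [1.89, 1.89, 2.39, 2.39, 3.01, 3.01, 3.01].

INTERFACE

Orientations are given as [roll, pitch, yaw] about the fixed x, y, z axes, in that order (R = Rz(yaw) Ry(pitch) Rx(roll)).
In Python, from station import manip gives the robot as it stands. The module is installed in compiled form; this text tells all that it offers.
- The arm moves only by the shell command python3 -m handwheel 'ROWS' [FORCE]. ROWS is a JSON object of lists of equal length, an entry for each row: "delta_rot": the turn, a rotation vector about the tool's x, y, z each as a share of 1.5 rad, from -1 to 1, a list of three; "xyz": the shift along the tool's x, y, z each as a share of 150 mm, from -1 to 1, a list of three; "claw": the gripper's target within -1 to 1 (fully open at 1, half-way at 0, shut at -1). A call has 1 to 20 rows; each row is the pose to reach, as a shift and turn from the pose commanded when the call began, along the tool's axes at that moment; what a row does not reach only later rows make up. A row lasts 1/12 s, in which the tool goes at most 41.7 mm and 7.16 degrees, less where a joint would pass 70% of its speed; a pose out of reach is approached as far as the arm can. A call with a number of a shift or a turn outside -1 to 1 is refused whole. A call with a gripper value outside its range is refused whole. The fingers move at their own pace and stop on an object; FORCE is the grip in N (left out, the last holds). Time passes only in rows, so rows that repeat a pose let the fingers close. It gives the time, the measured TCP pose, the force, the opening and the grip force at its end, in the units of the state.
- manip.get_state(): the state, without advancing time (a new reading comes with each control period).
- manip.get_image(name): name is "scene" or "side" or "wrist"; returns a dict with "frame" (420x560x3 uint8, blue, green, red), "z_map" (420x560 float32, mm along the optical axis (not along the pixel's ray), 0 where there is no reading), "fx", "fy", "cx", "cy" (pixels), "extrinsics" (4x4, takes a point from camera to world coordinates). Camera axes: x right, y down, z forward; pixel columns grow to the right and rows downward; lengths in mm; the calibration is good to about 2 mm. A picture is of the moment at which its call begins.
- manip.hand_in(): hands the job in; it is judged then, once.
Trained networks look in a picture, given as the dict that the camera call returned (one of the last four; its "shot" number tells which), for a name from the list of things; names that differ only in an ending like _2 or _b are one class to them, and where a whole thing is asked for, a point or a joint stands for the part that bears it (a point fixed in the world has none). Each returns a list of dicts, best first, with "conf" (0 to 1); they miss things now and then, are a little off and sometimes report something else, mostly with a low value. They report only what shows in the picture. A call takes as long as a camera call. They do not tell look-alikes from the thing itself.
- manip.spot_in(query, picture): "position" ([x, y, z] in mm, in world coordinates, good to about 4 mm: the middle of the surface that is visible of it).
- manip.place_of(query, picture): "position" ([x, y, z] in mm, in world coordinates, good to about 4 mm: a listed point, or the origin of a listed thing).
The state is a dict: "time_s": time; "qpos": joint angles; "joint_vel": joint speeds; "joint_torque": joint torques, N m; "tcp_pos": TCP position; "tcp_rot": TCP orientation; "force": force on the tool from outside, world axes, zero at the start; "torque": the same for the moment, N m; "finger_gap": finger opening in mm; "grasp_force": force on a finger pad.
Only numpy, scipy, OpenCV 4.12 (cv2) and the standard library are available. Lean on these libraries where they do the work, as an engineer would, in place of code of your own. Each camera call takes 0.05 s, during which the arm holds its last target. There are 200 camera calls.

TASK

Wake the spice grinder: press its white key fully down and let it up, then the same with its green key, leaving the red key alone. Then lower the clear lid into the socket, lugs through the slots at the white marks, until fully home, and twist it clockwise (from above) to the orange halfway marks, stopping well before the red marks, where it clicks locked. The lid springs back, so finish still gripping it and holding it at the halfway marks, with the two jars and the garlic left where they stand.

Things in the scene. Friction and masses are not known exactly. Their poses are not given: they have to be found in the camera images.
- grinder: Fixed spice grinder: light grey rounded case 190 mm (x) x 130 mm (y) x 48 mm high, origin under its centre, z up. Three keys in a row at its -x end (right-hand as the robot sees it); at the other end a round steel collar, 104 mm in diameter, its top 80 mm above the worktop, with the lid's socket in it. Its yaw is 0.85 to 1.5 rad. A wall cabinet hangs 0.6 m above, beyond x = 0.62 m.
- socket (a point): Centre of the socket's mouth, level with the collar's top, z up, axes as the grinder's. Bore 62 mm; entry slots 15 mm wide, out to 39 mm from the axis, at +x and -x, with white marks on the collar beside them. Orange marks (halfway) 0.65 rad and red marks (locked) 1.30 rad clockwise of these. The lip between the slots is 6 mm thick; lugs that are down turn clockwise beneath it.
- lid_grip (a point): Point in the loose lid's black wing grip, 56 mm above the lid's underside, z up. The wing is 54 mm along the lid's x, 26 mm thick along its y (grip across this), from 22 mm below this point to 18 mm above it. The lid (140 g) starts upright on the worktop. Fully home, this point is 41 mm above point socket on its axis.
- lid_lug (a point): Middle of one of the lid's two orange lugs, 32 mm along the lid's +x from its axis, 51.5 mm below lid_grip; the other is opposite (a half turn makes no difference). Lugs: 8 mm wide, 5 mm high, reaching 37 mm from the axis, on a plug 58 mm in diameter, 17 mm long, under a clear flange 82 mm in diameter. Orange pointers on wing ends and flange lie in line with the lugs.
- ring (a joint): Turn of the sprung ring in the socket that the lugs catch when the lid is home: rad, clockwise from above; 0 rest (white marks), 0.65 halfway (orange marks), 1.30 stop (red marks). Spring 0.1 N m per rad back to 0; a lug has up to 0.16 rad of play in its pocket. A sprung ball resists from about 0.82 rad and snaps in behind the lug near 1.15 rad (the click); past 1.0 is too far.
- white_key (a joint): Travel of the white round key (22 mm diameter), m: 0 up, 0.006 fully down at 5 N; springs back.
- green_key (a joint): Travel of the green round key, like the white one.
- red_key (a joint): Travel of the red round key, like the white one; not to be pressed.
- white_key_top (a point): Centre of the white key's top face (moves with the key), 72 mm above the worktop when up; the black housing round it, 38 mm in diameter, is 10 mm lower. The keys stand in a row along the grinder's y, 42 mm apart: white at +y (nearest the robot), red in the middle, green at -y, 97 mm from the socket's axis.
- green_key_top (a point): Centre of the green key's top face, same height.
- spice_jar_mid (a point): Middle of a loose spice jar with a brown cap, 44 mm in diameter, 96 mm high. Bystander.
- jar_mid (a point): Middle of a loose glass jar with a dark lid, 61 mm in diameter, 86 mm high. Bystander.
- garlic_mid (a point): Middle of a loose garlic bulb, 50 mm wide, 56 mm high. Bystander.
Not all that is in view belongs to the job. What is shaped like the part that bears lid_grip but yellow is not meant. What is shaped like the part that bears jar_mid but yellow is not meant.

How it is judged (in metres and radians):
On the way, in this order (a step that is already met when the one before it is completed fails the run):
1. the white key is pressed down, alone (value of joint white_key above 0.004 m and value of joint green_key below 0.002 m), for 0.05 s.
2. then the green key is pressed down, alone (value of joint green_key above 0.004 m and value of joint white_key below 0.002 m), for 0.05 s.
3. the lid is fully home in the socket, not yet twisted (horizontal distance between lid_grip and socket below 0.005 m and z of lid_grip in the frame of socket between 0.036 and 0.0445 m and angle between lid_grip's own z axis and vertical below 0.09 rad and value of joint ring below 0.3 rad), for 0.1 s.
4. the lid is twisted to the halfway mark and held there (horizontal distance between lid_grip and socket below 0.005 m and z of lid_grip in the frame of socket between 0.036 and 0.0445 m and angle between lid_grip's own z axis and vertical below 0.09 rad and value of joint ring between 0.5 and 0.8 rad), for 0.5 s.
At the end, for the whole second after the job is handed in: Lid home (within 5 mm of the socket axis, lid_grip 36 to 44.5 mm above site socket, upright within 0.09 rad), ring still at 0.5 to 0.8 rad, fingers gripping the lid (over 1.5 N), keys up within 2 mm, jars and garlic within 30 mm of their starts, jars upright within 0.3 rad (all of step 4 and value of joint each of white_key, green_key, red_key below 0.002 m and velocity of joint ring between -0.1 and 0.1 rad/s and contact force between the fingers and lid above 1.5 N and distance of each of spice_jar_mid, jar_mid, garlic_mid from where it was at the start of the episode below 0.03 m and angle between each of spice_jar_mid, jar_mid's own z axis and vertical below 0.3 rad); the arm keeps its last pose, push and grip.
It fails at once if the red key is pressed (value of joint red_key above 0.003 m).
It fails at once if the lid is twisted on into the click (value of joint ring above 1 rad).
It fails at once if a jar or the garlic is pushed away by more than 30 mm (distance of any of spice_jar_mid, jar_mid, garlic_mid from where it was at the start of the episode above 0.03 m).
It also fails if it takes over 58 s, if anything falls off the work surface, if the arm or the gripper's body presses on something with over 40 N, if the wrist force passes 120 N, or if a joint passes its speed limit or range.

## Working session

There is one attempt and no reset: what is moved stays moved. The work goes in short steps, Python scripts to look and compute and a shell command to move; the robot and the scene stay as the last step left them, time stands still between calls to the robot, and variables do not carry over. Pictures are saved under pics/ and viewed, at most 10 in all, crops included, and the job is handed in when it is done.

```bash
mkdir -p pics
cat > h.py <<'E'
import numpy as np, cv2
from station import manip
from scipy.spatial.transform import Rotation as R
def world(im,u,v):
    z=im["z_map"][int(round(v)),int(round(u))]
    return (im["extrinsics"]@np.array([(u-im["cx"])/im["fx"]*z,(v-im["cy"])/im["fy"]*z,z,1]))[:3]
def cloud(im):
    z=im["z_map"]; v,u=np.indices(z.shape)
    p=np.stack([(u-im["cx"])/im["fx"]*z,(v-im["cy"])/im["fy"]*z,z,np.ones_like(z)],-1)
    return (p@np.asarray(im["extrinsics"]).T)[...,:3]
def pix(im,p):
    c=np.linalg.inv(im["extrinsics"])@np.r_[p,1]
    return c[0]/c[2]*im["fx"]+im["cx"],c[1]/c[2]*im["fy"]+im["cy"]
E
python3 - <<'E'
from h import *
s=manip.get_state(); print({k:np.round(v,3).tolist() for k,v in s.items()}, manip.tcp_to_grasp)
for n in ("scene","side"):
    im=manip.get_image(n); cv2.imwrite(f"pics/{n}0.png",im["frame"])
    for q in ("grinder","socket","lid_grip","lid_lug","white_key_top","green_key_top","spice_jar_mid","jar_mid","garlic_mid"):
        print(n,q,[(np.round(d["position"]).tolist(),round(d["conf"],2)) for d in manip.place_of(q,im)[:4]])
E
```

```text
{'time_s': 0.0, 'qpos': [1.276, 0.418, -0.01, 1.614, 0.005, 1.111, -0.053], 'joint_vel': [-0.001, -0.001, 0.0, 0.0, 0.001, -0.002, 0.0], 'joint_torque': [-0.001, -86.444, 0.678, -43.49, 0.019, 0.007, -0.0], 'tcp_pos': [156.23, -604.805, 230.664], 'tcp_rot': [-3.14, 0.0, 0.253], 'force': [0.23, -0.18, 0.078], 'torque': [0.037, 0.034, -0.037], 'grasp_force': 0.0, 'finger_gap': 85.499} 18.700000000000003
scene grinder [([515.0, 69.0, 2.0], 0.89)]
scene socket [([524.0, 99.0, 78.0], 0.71)]
scene lid_grip [([527.0, 319.0, 51.0], 0.94), ([411.0, 398.0, 56.0], 0.61)]
scene lid_lug [([439.0, 372.0, 6.0], 0.68), ([560.0, 313.0, 5.0], 0.57)]
scene white_key_top [([455.0, 27.0, 72.0], 0.62)]
scene green_key_top [([534.0, -1.0, 72.0], 0.51), ([454.0, 25.0, 71.0], 0.37)]
scene spice_jar_mid [([740.0, 327.0, 48.0], 0.73)]
scene jar_mid [([415.0, 253.0, 40.0], 0.95), ([754.0, 176.0, 45.0], 0.83)]
scene garlic_mid [([649.0, 273.0, 27.0], 0.57)]
side grinder [([513.0, 68.0, 1.0], 0.82)]
side socket [([555.0, 314.0, 0.0], 0.74), ([520.0, 104.0, 79.0], 0.64)]
side lid_grip [([525.0, 314.0, 55.0], 0.92), ([414.0, 392.0, 57.0], 0.92)]
side lid_lug [([437.0, 376.0, 6.0], 0.87), ([557.0, 316.0, 3.0], 0.74)]
side white_key_top [([455.0, 26.0, 76.0], 0.58)]
side green_key_top [([534.0, -2.0, 73.0], 0.45)]
side spice_jar_mid [([740.0, 329.0, 46.0], 0.59)]
side jar_mid [([416.0, 254.0, 47.0], 0.88), ([753.0, 174.0, 44.0], 0.79), ([524.0, 319.0, 57.0], 0.32)]
side garlic_mid [([650.0, 269.0, 26.0], 0.83)]
```

View pics/scene0.png

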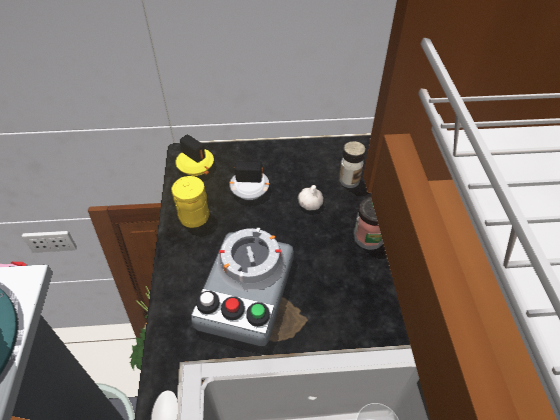

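View pics/side0.png

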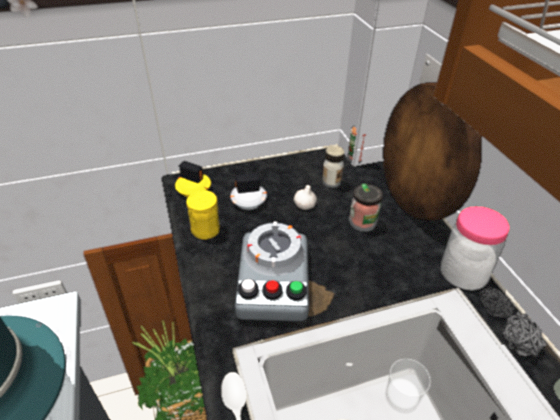

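The clear lid is at scene pixel (249,183) and the yellow lid at (195,158) is the decoy. Likewise the glass jar at (370,225) is the real one and the yellow jar at (191,203) is not. The keys are white (207,300), red (232,306) and green (258,312), and the collar is at (250,252). Next I'll refine these with depth and colour.

```bash
cat >> h.py <<'E'
def go(p,yaw,s=None):
    "rows' shift and turn from measured pose to TCP p, pointing down with yaw"
    s=s or manip.get_state(); r0=R.from_euler("xyz",s["tcp_rot"]); r1=R.from_euler("xyz",[np.pi,0,yaw])
    print("xyz",np.round(r0.inv().apply(np.array(p)-s["tcp_pos"])/150,4),"rot",np.round((r0.inv()*r1).as_rotvec()/1.5,4))
E
python3 - <<'E'
from h import *
for n in ("scene","side"):
    im=manip.get_image(n); P=cloud(im); f=im["frame"].astype(int); B,G,Rr=f[...,0],f[...,1],f[...,2]
    top=(P[...,2]>66)&(P[...,2]<78)
    near=lambda x,y,r:np.hypot(P[...,0]-x,P[...,1]-y)<r
    def rep(nm,m): 
        q=P[m]; c=(q.min(0)+q.max(0))/2 if len(q) else 0
        print(n,nm,m.sum(),np.round(q.mean(0),1),"mid",np.round(c,1),"z",np.round(np.median(q[:,2]),1))
    rep("white",top&near(455,26,20)&(f.min(-1)>110))
    rep("red",top&near(495,13,20)&(Rr>G+60))
    rep("green",top&near(534,-2,20)&(G>Rr+40))
    m=(P[...,2]>74)&(P[...,2]<86)&near(522,102,60)
    (c,r)=cv2.minEnclosingCircle(P[m][:,:2].astype(np.float32)); print("collar",c,r,np.median(P[m][:,2]))
    m=(P[...,2]>70)&(P[...,2]<80)&near(526,316,40); rep("wingtop",m)
    print(cv2.minAreaRect(P[m][:,:2].astype(np.float32)))
    m=(P[...,2]>10)&(P[...,2]<28)&near(526,316,50); (c,r)=cv2.minEnclosingCircle(P[m][:,:2].astype(np.float32)); print("flange",c,r)
    rep("flangeptr",m&(Rr>B+60)); q=P[m&(Rr>B+60)]; print(q[:: max(1,len(q)//12)].round(0).tolist())
    m=(P[...,2]>100)&(P[...,0]>100)&(P[...,0]<620)&(P[...,1]<80)&(P[...,1]>-700); print("tall",m.sum(),P[m].round().min(0) if m.any() else "",P[m].round().max(0) if m.any() else "")
E
```

```text
scene white 135 [453.   23.8  70.3] mid [452.7  25.   69.9] z 70.5
scene red 137 [492.6  10.1  70.2] mid [492.7  10.9  69.4] z 70.4
scene green 145 [532.1  -3.4  70.3] mid [532.1  -2.5  70.1] z 70.4
collar (524.536865234375, 102.60252380371094) 51.97071838378906 78.56549828037708
scene wingtop 221 [526.  316.5  72.5] mid [526.6 316.3  72.8] z 72.5
((526.4971923828125, 316.75274658203125), (27.522109985351562, 51.97065353393555), 85.65138244628906)
flange (526.9584350585938, 316.76251220703125) 41.34207534790039
scene flangeptr 17 [528.4 317.6  19.7] mid [527.  317.4  19.5] z 19.9
[[487.0, 323.0, 20.0], [489.0, 324.0, 19.0], [491.0, 322.0, 21.0], [493.0, 321.0, 22.0], [487.0, 322.0, 18.0], [489.0, 320.0, 20.0], [491.0, 320.0, 20.0], [493.0, 323.0, 17.0], [559.0, 313.0, 22.0], [561.0, 315.0, 20.0], [563.0, 316.0, 19.0], [565.0, 316.0, 19.0], [567.0, 314.0, 20.0], [559.0, 314.0, 18.0], [561.0, 311.0, 21.0], [563.0, 313.0, 19.0], [565.0, 312.0, 19.0]]
tall 944 [ 540. -361.  730.] [ 540. -361.  730.]
side white 113 [451.9  22.2  71.5] mid [451.9  23.2  70.5] z 71.9
side red 114 [491.2   8.8  71.5] mid [491.5  10.2  70.4] z 71.9
side green 112 [530.9  -4.7  71.6] mid [531.4  -3.6  70.7] z 71.9
collar (523.0518798828125, 101.54545593261719) 51.85082244873047 79.97632781976642
side wingtop 174 [525.5 314.7  73.5] mid [526.1 315.6  73.5] z 73.5
((525.9832763671875, 316.21368408203125), (26.265857696533203, 52.02212142944336), 84.33889770507812)
flange (527.1464233398438, 316.435791015625) 41.42877197265625
side flangeptr 13 [523.8 318.7  20.9] mid [526.9 319.2  20.8] z 20.9
[[562.0, 314.0, 23.0], [564.0, 313.0, 22.0], [567.0, 316.0, 20.0], [561.0, 312.0, 21.0], [564.0, 314.0, 19.0], [565.0, 310.0, 22.0], [489.0, 329.0, 19.0], [490.0, 326.0, 21.0], [493.0, 326.0, 20.0], [487.0, 322.0, 21.0], [489.0, 321.0, 22.0], [492.0, 320.0, 22.0], [487.0, 321.0, 19.0]]
tall 953 [ 351. -460.  482.] [ 620. -119.  692.]
```

```bash
python3 -m handwheel '{"xyz":[[0.74,-0.89,0],[0.74,-0.89,0],[0.74,-0.89,0],[0.74,-0.89,0],[0.74,-0.89,0],[0.74,-0.89,0]],"delta_rot":[[0,0,0],[0,0,0],[0,0,0],[0,0,0],[0,0,0],[0,0,0]],"claw":[-1,-1,-1,-1,-1,-1]}' 40
python3 -m handwheel '{"xyz":[[0.74,-0.89,0],[0.74,-0.89,0],[0.74,-0.89,0],[0.74,-0.89,0],[0.74,-0.89,0],[0.74,-0.89,0]],"delta_rot":[[0,0,0],[0,0,0],[0,0,0],[0,0,0],[0,0,0],[0,0,0]],"claw":[-1,-1,-1,-1,-1,-1]}'
python3 -c "
from h import *
go([452,24,150],1.24)"
```

```text
time_s: 1.6
tcp_pos: [232.1, -445.9, 231.8]
tcp_rot: [3.141, -0.001, 0.257]
force: [-1.3, -0.9, 0.2]
finger_gap: 12.5
grasp_force: 0.0
time_s: 2.1
tcp_pos: [305.7, -289.6, 231.7]
tcp_rot: [3.141, -0.0, 0.256]
force: [0.2, 0.3, -0.3]
finger_gap: -0.1
grasp_force: 0.0
xyz [ 1.4732 -1.7752  0.544 ] rot [ 5.000e-04 -1.000e-04 -6.558e-01]
```

```bash
python3 -m handwheel '{"xyz":[[0.74,-0.89,0],[0.74,-0.89,0],[0.74,-0.89,0],[0.74,-0.89,0],[0.74,-0.89,0],[0.74,-0.89,0]],"delta_rot":[[0,0,0],[0,0,0],[0,0,0],[0,0,0],[0,0,0],[0,0,0]],"claw":[-1,-1,-1,-1,-1,-1]}'
python3 -m handwheel '{"xyz":[[0.73,-0.88,0.3],[0.73,-0.88,0.3],[0.73,-0.88,0.3],[0.73,-0.88,0.3],[0.73,-0.88,0.54],[0.73,-0.88,0.54],[0.73,-0.88,0.54],[0.73,-0.88,0.54],[0.73,-0.88,0.54],[0.73,-0.88,0.54]],"delta_rot":[[0,0,-0.656],[0,0,-0.656],[0,0,-0.656],[0,0,-0.656],[0,0,-0.656],[0,0,-0.656],[0,0,-0.656],[0,0,-0.656],[0,0,-0.656],[0,0,-0.656]],"claw":[-1,-1,-1,-1,-1,-1,-1,-1,-1,-1]}'
python3 - <<'E'
from h import *
go([452,24,90],1.24); print(manip.get_state()["qpos"].__repr__())
im=manip.get_image("wrist"); cv2.imwrite("pics/w1.png",im["frame"]); P=cloud(im); f=im["frame"].astype(int); B,G,Rr=f[...,0],f[...,1],f[...,2]
for n,x,y,c in (("white",452,24,f.min(-1)>110),("red",492,10,Rr>G+60),("green",531.5,-3.5,G>Rr+40)):
    q=P[(P[...,2]>66)&(P[...,2]<78)&(np.hypot(P[...,0]-x,P[...,1]-y)<18)&c]; print(n,len(q),((q.min(0)+q.max(0))/2).round(1) if len(q) else "", np.median(q[:,2]) if len(q) else "")
E
```

```text
time_s: 2.6
tcp_pos: [379.8, -132.9, 231.5]
tcp_rot: [-3.141, -0.001, 0.256]
force: [-0.0, -0.8, 1.1]
finger_gap: 0.3
grasp_force: 0.0
time_s: 3.43
tcp_pos: [451.9, 19.7, 150.1]
tcp_rot: [-3.141, -0.0, 1.231]
force: [-0.2, -0.5, 0.2]
finger_gap: 0.0
grasp_force: 0.0
xyz [ 0.0273 -0.0088  0.4007] rot [-0.0003 -0.     -0.006 ]
array([ 0.49184689,  0.28046774, -0.68293761,  2.08704138,  0.23458291,
        0.8488029 , -0.6681626 ])
white 851 [454.6  25.7  70.2] 71.83520610065332
red 875 [494.2  11.9  70.2] 71.89121623063349
green 898 [533.7  -1.4  70.1] 71.86576466383009
```

View pics/w1.png

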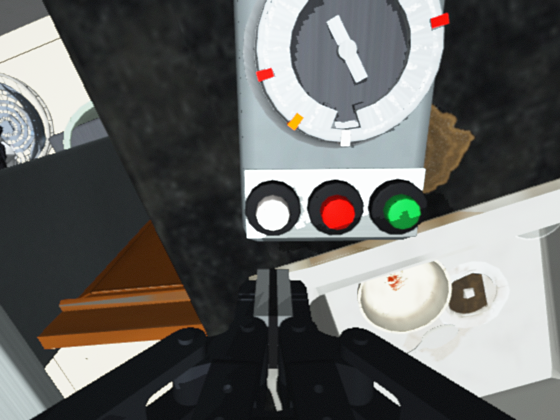

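The wrist view shows the white key at (271,213), red (337,213), green (404,212), with the closed fingertips near (273,270). The white key measures about (453.5, 25) with its top at 72. Now I'll press it.

```bash
python3 -m handwheel '{"xyz":[[0.037,-0.003,0.4],[0.037,-0.003,0.4],[0.037,-0.003,0.4],[0.037,-0.003,0.48],[0.037,-0.003,0.52],[0.037,-0.003,0.54],[0.037,-0.003,0.557],[0.037,-0.003,0.557],[0.037,-0.003,0.557],[0.037,-0.003,0.557]],"delta_rot":[[0,0,0],[0,0,0],[0,0,0],[0,0,0],[0,0,0],[0,0,0],[0,0,0],[0,0,0],[0,0,0],[0,0,0]],"claw":[-1,-1,-1,-1,-1,-1,-1,-1,-1,-1]}'
```

```text
time_s: 4.32
tcp_pos: [453.4, 26.3, 67.3]
tcp_rot: [3.141, 0.0, 1.236]
force: [1.1, -3.0, 3.2]
finger_gap: 0.4
grasp_force: 2.1
```

```bash
python3 -m handwheel '{"xyz":[[0,0,0.008],[0,0,0.014],[0,0,0.014],[0,0,0.014]],"delta_rot":[[0,0,0],[0,0,0],[0,0,0],[0,0,0]],"claw":[-1,-1,-1,-1]}'
```

```text
time_s: 4.65
tcp_pos: [453.5, 26.3, 65.6]
tcp_rot: [3.14, 0.001, 1.237]
force: [-5.9, -5.7, 30.0]
finger_gap: -0.4
grasp_force: 14.7
```

```bash
python3 -m handwheel '{"xyz":[[0,0,-0.15],[0,0,-0.2],[0,0,-0.2],[0,0.3,-0.2],[-0.006,0.56,-0.2],[-0.006,0.56,-0.2],[-0.006,0.56,-0.2],[-0.006,0.56,-0.2],[-0.006,0.56,-0.09],[-0.006,0.56,-0.05],[-0.006,0.56,-0.03],[-0.006,0.56,-0.015],[-0.006,0.56,-0.005],[-0.006,0.56,-0.002],[-0.006,0.56,-0.002],[-0.006,0.56,-0.002]],"delta_rot":[[0,0,0],[0,0,0],[0,0,0],[0,0,0],[0,0,0],[0,0,0],[0,0,0],[0,0,0],[0,0,0],[0,0,0],[0,0,0],[0,0,0],[0,0,0],[0,0,0],[0,0,0],[0,0,0]],"claw":[-1,-1,-1,-1,-1,-1,-1,-1,-1,-1,-1,-1,-1,-1,-1,-1]}'
```

```text
time_s: 5.98
tcp_pos: [531.4, -1.5, 65.9]
tcp_rot: [-3.141, 0.001, 1.237]
force: [-10.6, 1.3, 20.0]
finger_gap: 0.1
grasp_force: 9.9
```

```bash
python3 -m handwheel '{"xyz":[[0,0,-0.2],[0,0,-0.4],[0,0,-0.7],[0,0,-0.8],[0,0,-0.8],[0.8,0,-0.8],[1,0,-0.8],[1,0,-0.8],[1,0,-0.8],[1,0,-0.8]],"delta_rot":[[0,0,0],[0,0,0],[0,0,0],[0,0,0],[0,0,0],[0,0,0],[0,0,0],[0,0,0],[0,0,0],[0,0,0]],"claw":[-1,-1,-1,-1,-1,-1,1,1,1,1]}'
python3 -c "
from h import *
go([526.5,316.5,150],-0.095)"
```

```text
time_s: 6.82
tcp_pos: [581.2, 146.2, 184.9]
tcp_rot: [-3.141, -0.003, 1.243]
force: [0.9, 0.2, -0.4]
finger_gap: 48.2
grasp_force: 0.0
xyz [ 0.9572 -0.7104  0.2362] rot [-0.0018 -0.0013  0.8921]
```

Moving above the lid with the turn, then looking from the wrist.

```bash
python3 -m handwheel '{"xyz":[[0.96,-0.71,0],[0.96,-0.71,0],[0.96,-0.71,0],[0.96,-0.71,0],[0.96,-0.71,0],[0.96,-0.71,0],[0.96,-0.71,0.0],[0.96,-0.71,0.0],[0.96,-0.71,0.0],[0.96,-0.71,0.0],[0.96,-0.71,0.0],[0.96,-0.71,0.0],[0.96,-0.71,0.0]],"delta_rot":[[0,0,0.892],[0,0,0.892],[0,0,0.892],[0,0,0.892],[0,0,0.892],[0,0,0.892],[0,0,0.892],[0,0,0.892],[0,0,0.892],[0,0,0.892],[0,0,0.892],[0,0,0.892],[0,0,0.892]],"claw":[1,1,1,1,1,1,1,1,1,1,1,1,1]}'
python3 - <<'E'
from h import *
print(manip.get_state()["qpos"].round(2))
im=manip.get_image("wrist"); cv2.imwrite("pics/w2.png",im["frame"]); P=cloud(im); f=im["frame"].astype(int)
near=np.hypot(P[...,0]-526.5,P[...,1]-316.5)<45
m=near&(P[...,2]>70)&(P[...,2]<80); print(m.sum(),cv2.minAreaRect(P[m][:,:2].astype(np.float32)),np.median(P[m][:,2]))
m=near&(P[...,2]>10)&(P[...,2]<28)&(f[...,2]>f[...,0]+60); q=P[m]; q=q[:,:2]; a=q[q[:,0]>527]; b=q[q[:,0]<527]
print(len(a),len(b)); 
if len(a) and len(b): d=a.mean(0)-b.mean(0); print("ptr yaw",np.arctan2(d[1],d[0]),a.mean(0),b.mean(0))
go([526.5,316.5,37.5],-0.095)
E
```

```text
time_s: 7.9
tcp_pos: [527.6, 310.7, 184.9]
tcp_rot: [3.141, -0.0, -0.097]
force: [-0.1, 0.1, -0.2]
finger_gap: 85.1
grasp_force: 0.0
[-0.27  0.47 -0.41  1.68  0.21  1.03 -2.42]
2283 ((529.394775390625, 318.21258544921875), (25.005950927734375, 52.20705795288086), 83.00878143310547) 73.71695343441769
62 0
xyz [-0.0115 -0.038   0.9825] rot [ 0.0001  0.     -0.0012]
```

View pics/w2.png

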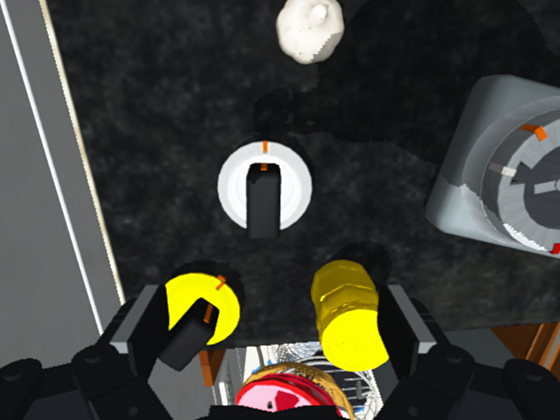

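The view shows the clear lid at (265,185), centred between the fingers and aligned with them. The garlic, yellow jar and yellow lid are clear of the descent. Descending and gripping.

```bash
python3 -m handwheel '{"xyz":[[0,-0.042,0.25],[0,-0.042,0.5],[0,-0.042,0.7],[0,-0.042,0.85],[0,-0.042,0.93],[0,-0.042,0.983],[0,-0.042,0.983],[0,-0.042,0.983],[0,-0.042,0.983],[0,-0.042,0.983],[0,-0.042,0.983],[0,-0.042,0.983],[0,-0.042,0.983],[0,-0.042,0.983],[0,-0.042,0.983],[0,-0.042,0.983],[0,-0.042,0.983],[0,-0.042,0.983]],"delta_rot":[[0,0,0],[0,0,0],[0,0,0],[0,0,0],[0,0,0],[0,0,0],[0,0,0],[0,0,0],[0,0,0],[0,0,0],[0,0,0],[0,0,0],[0,0,0],[0,0,0],[0,0,0],[0,0,0],[0,0,0],[0,0,0]],"claw":[1,1,1,1,1,1,1,-1,-1,-1,-1,-1,-1,-1,-1,-1,-1,-1]}' 60
```

```text
time_s: 9.45
tcp_pos: [528.8, 317.3, 38.2]
tcp_rot: [-3.141, -0.001, -0.101]
force: [-1.9, -1.5, 7.4]
finger_gap: 25.1
grasp_force: 60.2
```

```bash
python3 -m handwheel '{"xyz":[[0,0,-0.2],[0,0,-0.4],[0,0,-0.65],[0,0,-0.9],[0,0,-0.9],[0,0,-0.9]],"delta_rot":[[0,0,0],[0,0,0],[0,0,0],[0,0,0],[0,0,0],[0,0,0]],"claw":[-1,-1,-1,-1,-1,-1]}'
python3 -c "
from h import *
go([524,102,172],1.239)"
```

```text
time_s: 9.95
tcp_pos: [529.3, 317.5, 174.7]
tcp_rot: [-3.14, -0.003, -0.101]
force: [0.0, 0.4, -0.9]
finger_gap: 25.1
grasp_force: 59.6
xyz [0.1104 1.433  0.0151] rot [ 3.000e-04 -2.700e-03 -8.936e-01]
```

```bash
python3 -m handwheel '{"xyz":[[0.08,0.2,0],[0.08,0.4,0],[0.08,0.6,0],[0.08,0.8,0],[0.08,0.95,0],[0.08,0.95,0],[0.08,0.95,0],[0.08,0.95,0],[0.08,0.95,0],[0.08,0.95,0],[0.08,0.95,0],[0.08,0.95,0],[0.08,0.95,0]],"delta_rot":[[0,0,-0.893],[0,0,-0.893],[0,0,-0.893],[0,0,-0.893],[0,0,-0.893],[0,0,-0.893],[0,0,-0.893],[0,0,-0.893],[0,0,-0.893],[0,0,-0.893],[0,0,-0.893],[0,0,-0.893],[0,0,-0.893]],"claw":[-1,-1,-1,-1,-1,-1,-1,-1,-1,-1,-1,-1,-1]}'
python3 - <<'E'
from h import *
s=manip.get_state(); go([524,102,172],1.239,s); print(s["qpos"].round(2),s["tcp_pos"],s["tcp_rot"])
for n in ("scene","side","wrist"):
    im=manip.get_image(n); cv2.imwrite(f"pics/{n}3.png",im["frame"]); P=cloud(im); f=im["frame"].astype(int)
    near=np.hypot(P[...,0]-s["tcp_pos"][0],P[...,1]-s["tcp_pos"][1])<50
    m=near&(P[...,2]>138)&(P[...,2]<165)
    for q in ("lid_grip","lid_lug","socket"): print(n,q,[(np.round(d["position"]).tolist(),round(d["conf"],2)) for d in manip.place_of(q,im)[:3]])
    q=P[m]; 
    if len(q)>10: print("flange",cv2.minEnclosingCircle(q[:,:2].astype(np.float32)),np.percentile(q[:,2],[5,50,95]).round(1))
    for d in (1,-1):
        o=near&(P[...,2]>125)&(P[...,2]<165)&(f[...,2]>f[...,0]+70)&(d*((P[...,:2]-s["tcp_pos"][:2])@[.3255,.9456])>0)
        print("ptr",d,o.sum(),P[o].mean(0).round(1) if o.any() else "")
E
```

```text
time_s: 11.03
tcp_pos: [525.5, 173.8, 171.5]
tcp_rot: [-3.14, 0.0, 1.235]
force: [1.0, -0.3, -0.5]
finger_gap: 25.5
grasp_force: 59.5
xyz [-0.4554  0.1481 -0.003 ] rot [-0.0011  0.0003 -0.0026]
[ 0.16  0.44 -0.68  1.83  0.32  0.99 -0.98] [525.52324043 173.81285797 171.54938466] [-3.14000672e+00  4.76888879e-04  1.23506691e+00]
scene lid_grip [([411.0, 397.0, 56.0], 0.91), ([524.0, 172.0, 186.0], 0.73)]
scene lid_lug [([537.0, 203.0, 138.0], 0.7), ([438.0, 374.0, 4.0], 0.56)]
scene socket [([525.0, 103.0, 80.0], 0.66)]
flange ((524.3764038085938, 172.1332550048828), 41.08586120605469) [150.7 154.6 164.3]
ptr 1 0 
ptr -1 29 [512.3 138.7 144.7]
side lid_grip [([413.0, 388.0, 55.0], 0.89), ([523.0, 172.0, 188.0], 0.57), ([741.0, 326.0, 46.0], 0.18)]
side lid_lug [([528.0, 205.0, 137.0], 0.58), ([436.0, 379.0, 6.0], 0.57)]
side socket [([524.0, 100.0, 80.0], 0.97)]
flange ((523.9337158203125, 172.34954833984375), 42.40801239013672) [141.6 155.5 164.3]
ptr 1 0 
ptr -1 28 [512.6 138.5 146.2]
wrist lid_grip [([524.0, 173.0, 192.0], 0.67)]
wrist lid_lug [([535.0, 205.0, 142.0], 0.56)]
wrist socket []
flange ((526.3876342773438, 173.59939575195312), 40.93812561035156) [153.8 155.3 164.5]
ptr 1 200 [538.6 208.  155.7]
ptr -1 0
```

```bash
python3 -m handwheel '{"xyz":[[-0.2,0.07,0],[-0.4425,0.152,0],[-0.4425,0.152,0],[-0.4425,0.152,0.15],[-0.4425,0.152,0.27],[-0.4425,0.152,0.27],[-0.4425,0.152,0.27]],"delta_rot":[[0,0,-0.004],[0,0,-0.004],[0,0,-0.004],[0,0,-0.004],[0,0,-0.004],[0,0,-0.004],[0,0,-0.004]],"claw":[-1,-1,-1,-1,-1,-1,-1]}'
python3 - <<'E'
from h import *
s=manip.get_state(); go([525.2,103.6,120],1.24,s); print(s["torque"].round(2))
im=manip.get_image("wrist"); cv2.imwrite("pics/w4.png",im["frame"]); im=manip.get_image("side"); cv2.imwrite("pics/s4.png",cv2.resize(im["frame"][180:300,200:360],None,fx=4,fy=4))
E
```

```text
time_s: 12.22
tcp_pos: [525.5, 104.0, 131.9]
tcp_rot: [-3.14, 0.0, 1.244]
force: [0.2, -0.3, -0.7]
finger_gap: 25.7
grasp_force: 59.5
xyz [-0.0032 -0.001   0.079 ] rot [-0.001   0.0002  0.003 ]
[ 0.07 -0.01  0.03]
```

View pics/w4.png

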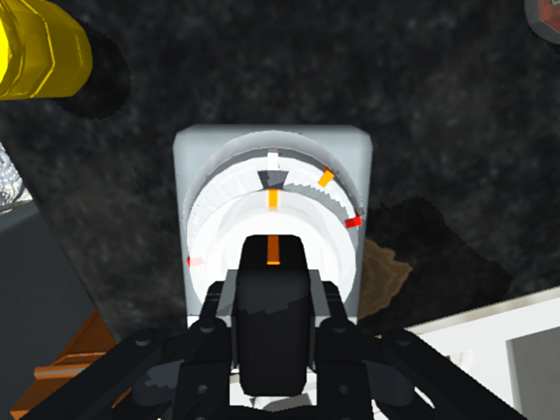

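View pics/s4.png

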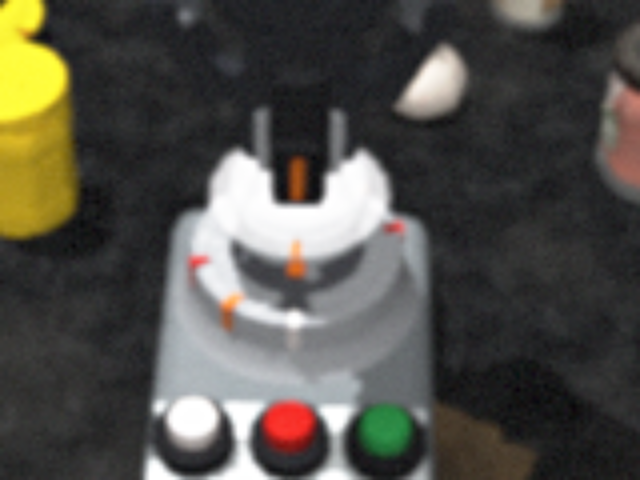

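In the wrist view the white mark (273,160), the slot (272,178) and the lid pointer (272,200) are in line. The side crop shows the lug above the slot too. Descending gently.

```bash
python3 -m handwheel '{"xyz":[[-0.002,0,0.05],[-0.002,0,0.08],[-0.002,0,0.1],[-0.002,0,0.12],[-0.002,0,0.14],[-0.002,0,0.15],[-0.002,0,0.15]],"delta_rot":[[0,0,0],[0,0,0],[0,0,0],[0,0,0],[0,0,0],[0,0,0],[0,0,0]],"claw":[-1,-1,-1,-1,-1,-1,-1]}'
```

```text
time_s: 12.9
tcp_pos: [525.6, 103.7, 109.1]
tcp_rot: [-3.141, 0.0, 1.244]
force: [0.0, -0.6, -1.1]
finger_gap: 25.4
grasp_force: 59.5
```

No contact force, so the lugs are entering freely. Lowering it home.

```bash
python3 -m handwheel '{"xyz":[[0,0,0.02],[0,0,0.03],[0,0,0.04],[0,0,0.045],[0,0,0.045],[0,0,0.045]],"delta_rot":[[0,0,0],[0,0,0],[0,0,0],[0,0,0],[0,0,0],[0,0,0]],"claw":[-1,-1,-1,-1,-1,-1]}'
```

```text
time_s: 13.4
tcp_pos: [525.8, 103.8, 103.1]
tcp_rot: [3.141, -0.0, 1.244]
force: [-3.1, -0.5, 8.8]
finger_gap: 25.5
grasp_force: 60.7
```

Seated at TCP z = 103.1, where 103.2 was expected, with 9 N down. Twisting clockwise in small steps.

```bash
python3 -m handwheel '{"xyz":[[0,0,0],[0,0,0],[0,0,0],[0,0,0],[0,0,0],[0,0,0],[0,0,0],[0,0,0],[0,0,0],[0,0,0],[0,0,0],[0,0,0],[0,0,0]],"delta_rot":[[0,0,0],[0,0,0],[0,0,0.05],[0,0,0.1],[0,0,0.15],[0,0,0.2],[0,0,0.25],[0,0,0.3],[0,0,0.35],[0,0,0.4],[0,0,0.42],[0,0,0.43],[0,0,0.43]],"claw":[-1,-1,-1,-1,-1,-1,-1,-1,-1,-1,-1,-1,-1]}'
python3 - <<'E'
from h import *
s=manip.get_state(); print(s["torque"].round(3),s["force"].round(1))
im=manip.get_image("wrist"); cv2.imwrite("pics/w5.png",im["frame"][60:420]); P=cloud(im); f=im["frame"].astype(int)
c=s["tcp_pos"][:2]; d=P[...,:2]-c; r=np.hypot(d[...,0],d[...,1])
org=(f[...,2]>f[...,0]+70)&(f[...,2]>120)
for nm,m in (("flangeptr",org&(r<43)&(r>28)&(P[...,2]>80)&(P[...,2]<96)),("collar",org&(r>43)&(r<56)&(P[...,2]>70))):
    a=np.arctan2(d[m][:,1],d[m][:,0]); print(nm,np.histogram(a,np.arange(-3.2,3.3,.1))[0].nonzero()[0]*.1-3.2, np.median(a) if len(a) else "", len(a), np.median(P[m][:,2]) if len(a) else "")
E
```

```text
time_s: 14.48
tcp_pos: [526.2, 103.4, 103.1]
tcp_rot: [3.141, -0.0, 0.598]
force: [-0.5, -1.4, 6.3]
finger_gap: 25.3
grasp_force: 60.4
[-0.661 -0.     0.053] [-0.5 -1.4  6.3]
flangeptr [-0.2 -0.1  0.5  0.6] 0.5852936427506894 210 86.39700184842897
collar [-0.2 -0.1  0.5  0.6  1.9] 0.5409808217868515 398 80.94844352963123
```

View pics/w5.png

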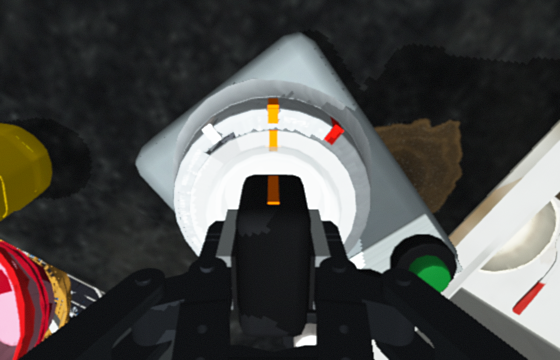

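The flange pointer (273,140) lines up with the orange mark (273,108), so the lid is turned about 0.645. The lug's play means the ring lags by up to 0.16, so I'll add 0.08. That puts the ring at 0.57 to 0.73 whatever the play, and I'll hold it there.

```bash
python3 -m handwheel '{"xyz":[[-0.002,-0.001,0],[-0.002,-0.001,0],[-0.002,-0.001,0],[-0.002,-0.001,0],[-0.002,-0.001,0],[-0.002,-0.001,0],[-0.002,-0.001,0],[-0.002,-0.001,0],[-0.002,-0.001,0],[-0.002,-0.001,0],[-0.002,-0.001,0],[-0.002,-0.001,0],[-0.002,-0.001,0],[-0.002,-0.001,0]],"delta_rot":[[0,0,0.02],[0,0,0.04],[0,0,0.055],[0,0,0.055],[0,0,0.055],[0,0,0.055],[0,0,0.055],[0,0,0.055],[0,0,0.055],[0,0,0.055],[0,0,0.055],[0,0,0.055],[0,0,0.055],[0,0,0.055]],"claw":[-1,-1,-1,-1,-1,-1,-1,-1,-1,-1,-1,-1,-1,-1]}'
python3 - <<'E'
from h import *
s=manip.get_state(); print(s["torque"].round(3),s["tcp_rot"])
im=manip.get_image("wrist"); P=cloud(im); f=im["frame"].astype(int)
c=s["tcp_pos"][:2]; d=P[...,:2]-c; r=np.hypot(d[...,0],d[...,1])
m=(f[...,2]>f[...,0]+70)&(f[...,2]>120)&(r<41)&(r>28)&(P[...,2]>80)&(P[...,2]<96); a=np.arctan2(d[m][:,1],d[m][:,0]); print("ptr",np.median(a[a>.2]),np.median(P[m][:,2]))
for n in ("scene","side"):
    im=manip.get_image(n)
    for q in ("spice_jar_mid","jar_mid","garlic_mid","lid_grip"): print(n,q,[(np.round(d["position"]).tolist(),round(d["conf"],2)) for d in manip.place_of(q,im)[:3]])
E
```

```text
time_s: 15.7
tcp_pos: [526.1, 103.3, 103.1]
tcp_rot: [3.141, -0.001, 0.517]
force: [2.8, -2.7, 6.1]
finger_gap: 25.5
grasp_force: 60.3
[-0.869 -0.556  0.057] [ 3.14081928e+00 -9.76335632e-04  5.16794088e-01]
ptr 0.5061931495583207 86.71100779734795
scene spice_jar_mid [([743.0, 326.0, 48.0], 0.75)]
scene jar_mid [([754.0, 177.0, 42.0], 0.77), ([415.0, 252.0, 40.0], 0.68)]
scene garlic_mid [([650.0, 273.0, 28.0], 0.89)]
scene lid_grip [([416.0, 394.0, 56.0], 0.66)]
side spice_jar_mid [([739.0, 329.0, 47.0], 0.87), ([524.0, 104.0, 119.0], 0.2)]
side jar_mid [([757.0, 174.0, 46.0], 0.92)]
side garlic_mid [([651.0, 267.0, 29.0], 0.71)]
side lid_grip [([413.0, 392.0, 54.0], 0.85), ([523.0, 102.0, 121.0], 0.73)]
```

The lid is turned 0.725, so the ring is at 0.57 to 0.73. The lid is home (lid_grip at z ≈ 121), the grip is 60 N, and the jars and garlic have not moved. Handing in.

```bash
python3 -c "
from station import manip
print(manip.hand_in())"
```

```text
the job is handed in; nothing more can be done
None
```

I pressed the white key, then the green, seated the lid and twisted it about 0.725 rad (ring estimated at 0.57 to 0.73), and handed the job in at about 16 s still gripping it; jars and garlic hadn't moved, no verdict was returned.

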